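Roll the amber bottle over the sill into its dock

TASK

With the hand resting on top of the lying amber bottle in its grey sleeve, roll it gently along the bench, over the low sill and into the dock, so that it lies between the sill and the padded stop bar. Keep the hand on top of it while it rides over the sill; do not grip it, push it from behind or press hard on the glass, and leave the other things where they are.

Things in the scene. Friction and masses are not known exactly. Their poses are not given: they have to be found in the camera images.
- bottle: Amber bottle (0.4 kg) lying in a soft grey silicone sleeve: barrel 90 mm in diameter, 150 mm long; 195 mm with neck and cap. Origin on its axis at mid-barrel, 45 mm above what it lies on; y axis along the bottle, cap towards -y; the frame turns about y as it rolls. A hand moving along on top goes twice as far as the bottle. Touch it only with the grasp point over 75 mm high, pressing under 40 N.
- bottle_cap (a point): Outer end of the black cap (42 mm in diameter, 24 mm long), on the bottle's axis, 120 mm from its origin. The bottle lies on the sill's open side, parallel to it within a few degrees. The sleeve grips and gives nearly 1 mm under a 10 N press; let go while rolling slowly, the bottle stops within a few centimetres. Some 5 N of press rolls it on the bench, about 9 N over the sill.
- dock: Dock fixed on the bench. Origin on the bench under the middle of the sill: a half-round steel rod 290 mm long along y, 9 mm wide, 3 mm high. x axis: from sill to stop bar, the way the bottle must roll. The bottle's axis is at x = -17 mm when it first touches the sill, at x = 0 and 48 mm high on the crest. Flat straps 3 mm high join sill and bar at y = -137 and +137 mm.
- dock_home (a point): Where the bottle's origin is when it lies home: x = 17 to 22 (20 at this point), z = 45 mm in the dock's frame, axis along the dock's y. The barrel then lies on the bench between sill and stop bar. The bar is 52 mm high and 16 mm thick, its rubber pad's face at x = 67.5 mm in the dock's frame.
- syringe: Bystander: small white syringe, 10 x 61 x 10 mm, lying on the robot's side of the bottle. Origin at its underside.
- petri_dish: Bystander: covered petri dish, 91 mm wide and 17 mm high, to the right of the bottle. Origin at its underside.
- screw_cap: Bystander: blue screw cap, 34 mm wide and 14 mm high, lying to the left of the dock. Origin at its underside.
- tweezers: Bystander: tweezers, 11 x 122 x 9 mm, lying to the left of the bottle. Origin at their underside.

How it is judged:
By the outcome, as a careful person would: the job done as asked, in the order asked, and still so for the second after the job is handed in, with the robot touching nothing.
It also fails if it takes over 58 s, if anything falls off the work surface, if the arm or the gripper's body presses on something with over 40 N, if the wrist force passes 120 N, or if a joint passes its speed limit or range.

ROBOT

A 6-joint arm with a two-finger parallel gripper is mounted at the origin on a cart in front of the work surface, level with it; the furniture and walls round the work are solid. World frame = base frame: x ahead of the robot, y to its left, z up, the work surface at z = 0. Lengths are in m, angles in degrees, forces in N, time in s.
With the tool pointing down it reaches from about 0.375 to 0.9 m from the base axis. Payload 3.1 kg.
Tool frame: the origin (TCP) lies at the very end of the fingers, on their centre line; the grasp point (between the pads) lies 19 mm behind it; z points along the fingers, y is the line along which they close (so a half turn about z gives the same grasp; the last joint's range is limited). The gripper opens to 87 mm and grips with 3 to 60 N. Pads are 19 mm wide; open, the fingers measure 117 mm over their backs; the gripper's body (75 mm by 190 mm) begins 51 mm behind the grasp point.
Start: joints at [65.861, 30.224, 82.088, -0, 67.689, -10.227], TCP at [0.15, 0.607, 0.223] pointing down, gripper open.
Joint ranges: [-176.69, 176.69], [-43.24, 126.21], [12.49, 139.97], [-82, 262], [0, 151.66], [-163.58, 163.58]. Speed limits (degrees/s): [159.86, 159.86, 180, 180, 180, 180].

INTERFACE

Orientations are given as a 3x3 rotation matrix whose columns are the frame's x, y, z axes.
In Python, from rig import bot gives the robot as it stands.
- The arm moves only by the tool move_arm, never from a script. Its argument "increments" is a list of rows, each an object with "xyz": the shift along the tool's x, y, z in mm, a list of three; "roll": the turn about the tool's z in rad; "grip": the opening in per cent of the stroke, from 0 (shut) to 100 (fully open). A call has 1 to 5 rows; each row shifts and turns the commanded pose from where the row before left it, along the tool's axes as they then stand; what a row does not reach is not made up. A row lasts 1/12 s, in which the tool goes at most 41.7 mm and 7.16 degrees, less where a joint would pass 70% of its speed; a pose out of reach is approached as far as the arm can. A call is refused whole if a number of a shift passes 41.7 or a number of a turn 0.125, either way. A call with a gripper value outside its range is refused whole. The fingers move at their own pace and stop on an object; the grip force is fixed at half the most. Time passes only in rows, so rows that do not move let the fingers close. It gives the time, the measured TCP pose, the force, the opening and the grip force at its end, in the units of the state.
- bot.read_state(): the state, without advancing time (a new reading comes with each control period).
- bot.capture(name): name is "side" or "top"; returns (picture, depth): 384x512x3 uint8, red, green, blue; 384x512 float32, m along the optical axis (not along the pixel's ray), 0 where there is no reading.
- bot.camera_model(name): a dict with "intrinsics" (3x3 intrinsics, pixels), "rvec" (rotation vector, rad) and "tvec" (3), from world to camera coordinates, as OpenCV has them. Camera axes: x right, y down, z forward; pixel columns grow to the right and rows downward; lengths in m; the calibration is good to about 2 mm. A picture is of the moment at which its call begins. camera_model takes no time and is no camera call.
- bot.hand_in(): hands the job in; it is judged then, once.
Trained networks look in the newest picture that a camera, given by its name, has taken for a name from the list of things; names that differ only in an ending like _2 or _b are one class to them, and where a whole thing is asked for, a point or a joint stands for the part that bears it (a point fixed in the world has none). Each returns a list of dicts, best first, with "conf" (0 to 1); they miss things now and then, are a little off and sometimes report something else, mostly with a low value. They report only what shows in the picture. A call takes as long as a camera call.
- bot.spot_in(label, camera): "at" ([x, y, z] in m, in the coordinates of the camera as it stood for that picture, good to about 4 mm: the middle of the surface that is visible of it).
- bot.trace(label, camera): "mask" (384x512 bool, what is visible of it).
The state is a dict: "time_s": time; "joint_positions": joint angles; "qvel": joint speeds; "tau": joint torques, N m; "position": TCP position; "tcp_rot": TCP orientation; "force": force on the tool from outside, world axes, zero at the start; "moment": the same for the moment, N m; "opening": opening from 0.0 (shut) to 1.0 (fully open); "grasp_force": force on a finger pad.
Only numpy, scipy, OpenCV 4.12 (cv2) and the standard library are available. Lean on these libraries where they do the work, as an engineer would, in place of code of your own. Each camera call takes 0.05 s, during which the arm holds its last target. There are 200 camera calls.

## Working session

There is one attempt and no reset: what is moved stays moved. The work goes in short steps, Python scripts to look and compute and a tool call to move; the robot and the scene stay as the last step left them, time stands still between calls to the robot, and variables do not carry over. Pictures are saved under pics/ and viewed, at most 10 in all, crops included, and the job is handed in when it is done.

Besides the shell and the picture viewer there is one more tool, called after "Call:" as name(argument=value, ...) on one line, values as JSON. move_arm: Moves the arm, as the interface text tells. Its arguments: {"type":"object","properties":{"increments":{"type":"array"}},"required":["increments"]}

```bash
mkdir -p pics; cat > h.py <<'E'
import numpy as np, cv2
from rig import bot
def cam(n):
    m=bot.camera_model(n); R=cv2.Rodrigues(np.array(m["rvec"],float))[0]; return np.array(m["intrinsics"]),R,np.array(m["tvec"],float).ravel()
def w(n,p):
    K,R,t=cam(n); return R.T@(np.array(p)-t)
def cloud(n,d,mask):
    K,R,t=cam(n); v,u=np.nonzero(mask&(d>0)); z=d[v,u]
    P=np.c_[(u-K[0,2])/K[0,0]*z,(v-K[1,2])/K[1,1]*z,z]; return (P-t)@R
def save(n,f):
    p,d=bot.capture(n); cv2.imwrite(f"pics/{f}.png",p[:,:,::-1]); return p,d
E
python3 - <<'E'
from h import *
np.set_printoptions(precision=4,suppress=True)
for c in("top","side"):
    p,d=save(c,c+"0")
    print(c,"campos",w(c,[0,0,0]))
    for l in("bottle","bottle_cap","dock","syringe","petri_dish","screw_cap","tweezers"):
        for r in bot.spot_in(l,c)[:1]: print(l,round(r["conf"],2),w(c,r["at"]))
    for l in("bottle","dock"):
        r=bot.trace(l,c)
        if r:
            P=cloud(c,d,r[0]["mask"]); np.save(f"{c}_{l}.npy",P)
            print(l,r[0]["conf"],len(P),P.min(0),P.max(0),np.median(P,0))
s=bot.read_state();print(s["time_s"],s["position"],s["tcp_rot"],s["force"],s["opening"])
E
```

```text
top campos [ 0.3952 -0.0941  1.0088]
bottle 0.72 [ 0.4645 -0.1024  0.084 ]
bottle_cap 0.64 [ 0.4655 -0.1039  0.081 ]
dock 0.83 [ 0.6378 -0.071   0.041 ]
syringe 0.62 [ 0.3908 -0.0724  0.0053]
petri_dish 0.71 [ 0.5631 -0.3113  0.0044]
screw_cap 0.73 [0.5803 0.1283 0.0132]
bottle 0.58 2906 [ 0.4111 -0.2167 -0.0035] [ 0.5235 -0.008   0.0953] [ 0.4641 -0.1028  0.0831]
dock 0.73 2271 [ 0.5495 -0.2228 -0.0044] [0.694  0.0787 0.0585] [ 0.6399 -0.0685  0.0332]
side campos [0.4448 0.4821 1.0403]
bottle 0.6 [ 0.4661 -0.076   0.0801]
bottle_cap 0.57 [ 0.4667 -0.075   0.0761]
dock 0.82 [ 0.6323 -0.0445  0.0352]
syringe 0.61 [ 0.3909 -0.0747  0.0108]
petri_dish 0.83 [ 0.5631 -0.3078  0.0072]
screw_cap 0.66 [0.5881 0.1261 0.0151]
bottle 0.75 2523 [ 0.4103 -0.2174  0.0021] [ 0.5202 -0.011   0.0971] [ 0.4648 -0.0766  0.0808]
dock 0.68 1804 [ 0.5512 -0.2384 -0.0043] [0.6894 0.0759 0.0591] [ 0.6395 -0.052   0.0325]
1.0 [0.1502 0.6066 0.2225] [[-0.9707  0.2404 -0.    ]
 [ 0.2404  0.9707 -0.    ]
 [-0.     -0.     -1.    ]] [ 0.5217  0.0791 -0.2091] 0.9987636091414077
```

```bash
python3 - <<'E'
from h import *
from scipy.optimize import least_squares
np.set_printoptions(precision=4,suppress=True)
for c in("top","side"):
    P=np.load(c+"_bottle.npy"); Q=P[(P[:,2]>.055)&(P[:,1]>-.16)]
    # axis: x=a+b*y, z=zc, radius .045
    f=lambda q:np.hypot((Q[:,0]-q[0]-q[1]*(Q[:,1]+.09))/np.sqrt(1+q[1]**2),Q[:,2]-q[2])-.045
    r=least_squares(f,[.465,0,.045],loss="soft_l1",f_scale=.002)
    print(c,"axis x at y=-.09, slope dx/dy, zc",r.x,np.std(f(r.x)))
    B=P[(P[:,2]>.078)]; print("barrel y (z>.078)",np.percentile(B[:,1],[0.5,2,98,99.5]),"all",np.percentile(P[:,1],[.5,99.5]))
    D=np.load(c+"_dock.npy"); T=D[D[:,2]>.044]
    print("bar",len(T),np.polyfit(T[:,1],T[:,0],1),T.mean(0),np.percentile(T[:,0],[2,98]),np.percentile(T[:,1],[1,99]))
    k=np.polyfit(T[:,1],T[:,0],1); res=T[:,0]-np.polyval(k,T[:,1]); print("bar res",np.percentile(res,[3,97]))
    L=D[D[:,2]<.01]; res=L[:,0]-np.polyval(k,L[:,1]); print("low",len(L),np.histogram(res,bins=np.arange(-.11,.03,.005)))
E
```

```text
top axis x at y=-.09, slope dx/dy, zc [ 0.4632 -0.145   0.0453] 0.0013900463127085397
barrel y (z>.078) [-0.1703 -0.1659 -0.02   -0.0157] all [-0.2068 -0.0152]
bar 1001 [-0.1192  0.6432] [ 0.6513 -0.0684  0.0515] [0.6308 0.6732] [-0.2076  0.0716]
bar res [-0.0088  0.0097]
low 891 (array([  0,   0,   0,   0,   9, 112, 240, 143,  31,  29,  27,  31,  25,
        27,  24,  27,  23,  22,  26,  24,  43,   6,   1,   1,   0,   0,
         9,  11]), array([-0.11 , -0.105, -0.1  , -0.095, -0.09 , -0.085, -0.08 , -0.075,
       -0.07 , -0.065, -0.06 , -0.055, -0.05 , -0.045, -0.04 , -0.035,
       -0.03 , -0.025, -0.02 , -0.015, -0.01 , -0.005,  0.   ,  0.005,
        0.01 ,  0.015,  0.02 ,  0.025,  0.03 ]))
side axis x at y=-.09, slope dx/dy, zc [ 0.4632 -0.1437  0.0451] 0.004804614401687174
barrel y (z>.078) [-0.1664 -0.1631 -0.0183 -0.0166] all [-0.2087 -0.0132]
bar 823 [-0.1184  0.6439] [ 0.6508 -0.0584  0.0521] [0.6311 0.6728] [-0.2048  0.0725]
bar res [-0.0091  0.0093]
low 767 (array([  0,   0,   0,   0,   8,  81, 201,  96,  25,  22,  22,  22,  21,
        21,  25,  24,  26,  20,  21,  24,  36,   5,   4,   3,   8,  45,
         7,   0]), array([-0.11 , -0.105, -0.1  , -0.095, -0.09 , -0.085, -0.08 , -0.075,
       -0.07 , -0.065, -0.06 , -0.055, -0.05 , -0.045, -0.04 , -0.035,
       -0.03 , -0.025, -0.02 , -0.015, -0.01 , -0.005,  0.   ,  0.005,
        0.01 ,  0.015,  0.02 ,  0.025,  0.03 ]))
```

View pics/top0.png

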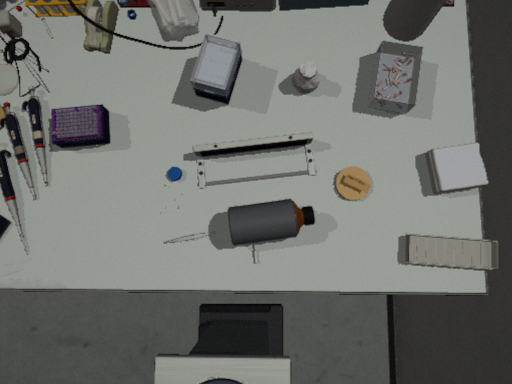

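Call:
move_arm(increments=[{"xyz":[0,0,0],"roll":0.12,"grip":0},{"xyz":[0,0,0],"roll":0.12,"grip":0},{"xyz":[0,0,0],"roll":0.12,"grip":0},{"xyz":[0,0,0],"roll":0.12,"grip":0},{"xyz":[0,0,0],"roll":0.12,"grip":0}])

```text
time_s: 1.42
position: [0.1502, 0.6067, 0.2226]
tcp_rot: [[-0.661, 0.75, -0.0], [0.75, 0.661, 0.0], [0.0, 0.0, -1.0]]
force: [0.1, -0.1, -1.2]
opening: 0.707
grasp_force: 0.0
```

Call:
move_arm(increments=[{"xyz":[0,0,0],"roll":0.12,"grip":0},{"xyz":[0,0,0],"roll":0.12,"grip":0},{"xyz":[0,0,0],"roll":0.12,"grip":0},{"xyz":[0,0,0],"roll":0.12,"grip":0},{"xyz":[0,0,0],"roll":0.12,"grip":0}])

```text
time_s: 1.83
position: [0.1503, 0.6066, 0.2226]
tcp_rot: [[-0.122, 0.993, 0.0], [0.993, 0.122, 0.0], [0.0, 0.0, -1.0]]
force: [0.5, 0.4, -0.5]
opening: 0.328
grasp_force: 0.0
```

Call:
move_arm(increments=[{"xyz":[0,40,0],"roll":0,"grip":0},{"xyz":[0,40,0],"roll":0,"grip":0},{"xyz":[0,40,0],"roll":0,"grip":0},{"xyz":[0,40,0],"roll":0,"grip":0},{"xyz":[0,40,0],"roll":0,"grip":0}])

```text
time_s: 2.25
position: [0.3503, 0.6322, 0.2226]
tcp_rot: [[-0.128, 0.992, -0.0], [0.992, 0.128, 0.0], [0.0, -0.0, -1.0]]
force: [0.4, 0.3, -0.0]
opening: 0.019
grasp_force: 0.0
```

Call:
move_arm(increments=[{"xyz":[-40,0,0],"roll":0,"grip":0},{"xyz":[-40,0,0],"roll":0,"grip":0},{"xyz":[-40,0,0],"roll":0,"grip":0},{"xyz":[-40,0,0],"roll":0,"grip":0},{"xyz":[-40,0,0],"roll":0,"grip":0}])

```text
time_s: 2.67
position: [0.3741, 0.432, 0.2223]
tcp_rot: [[-0.128, 0.992, -0.0], [0.992, 0.128, -0.0], [-0.0, -0.0, -1.0]]
force: [0.9, 0.3, 0.2]
opening: 0.004
grasp_force: 0.0
```

Call:
move_arm(increments=[{"xyz":[-40,0,0],"roll":0,"grip":0},{"xyz":[-40,0,0],"roll":0,"grip":0},{"xyz":[-40,0,0],"roll":0,"grip":0},{"xyz":[-40,0,0],"roll":0,"grip":0},{"xyz":[-40,0,0],"roll":0,"grip":0}])

```text
time_s: 3.08
position: [0.3996, 0.2338, 0.2228]
tcp_rot: [[-0.128, 0.992, 0.001], [0.992, 0.128, 0.0], [0.0, 0.001, -1.0]]
force: [1.2, -0.1, -0.4]
opening: 0.005
grasp_force: 0.0
```

Call:
move_arm(increments=[{"xyz":[-40,0,0],"roll":0,"grip":0},{"xyz":[-40,0,0],"roll":0,"grip":0},{"xyz":[-40,0,0],"roll":0,"grip":0},{"xyz":[-40,0,0],"roll":0,"grip":0},{"xyz":[0,0,0],"roll":0,"grip":0}])

```text
time_s: 3.5
position: [0.4223, 0.0705, 0.223]
tcp_rot: [[-0.12, 0.993, 0.003], [0.993, 0.12, -0.003], [-0.003, 0.002, -1.0]]
force: [0.3, 0.7, 0.2]
opening: 0.006
grasp_force: 0.0
```

Call:
move_arm(increments=[{"xyz":[-40,0,0],"roll":0,"grip":0},{"xyz":[-40,0,0],"roll":0,"grip":0},{"xyz":[-40,0,0],"roll":0,"grip":0},{"xyz":[-40,0,0],"roll":0,"grip":0},{"xyz":[-5,5,0],"roll":0,"grip":0}])

```text
time_s: 3.92
position: [0.448, -0.0922, 0.2231]
tcp_rot: [[-0.122, 0.992, 0.003], [0.992, 0.122, -0.004], [-0.004, 0.003, -1.0]]
force: [0.4, 0.4, 0.9]
opening: 0.005
grasp_force: 0.0
```

Call:
move_arm(increments=[{"xyz":[0,0,36],"roll":0,"grip":0},{"xyz":[0,0,36],"roll":0,"grip":0},{"xyz":[0,0,36],"roll":0,"grip":0},{"xyz":[0,0,14],"roll":0,"grip":0},{"xyz":[0,0,0],"roll":0,"grip":0}])

```text
time_s: 4.33
position: [0.444, -0.0847, 0.0976]
tcp_rot: [[-0.128, 0.992, -0.007], [0.992, 0.128, 0.003], [0.004, -0.006, -1.0]]
force: [-0.4, -0.6, -0.1]
opening: 0.007
grasp_force: 0.0
```

```bash
cat > b.py <<'E'
from h import *
from scipy.optimize import least_squares
np.set_printoptions(precision=4,suppress=True)
e=np.array([.993,.118]);O=np.array([.5764,-.0764])
def bottle():
  for c in("top","side"):
    p,d=bot.capture(c); r=bot.trace("bottle",c)
    if not r: print(c,"none");continue
    P=cloud(c,d,r[0]["mask"]); dx=(P[:,:2]-O)@e; dy=(P[:,:2]-O)@[-e[1],e[0]]
    m=(P[:,2]>.05)&(P[:,2]<.098)&(dy>-.07); x,y,z=dx[m],dy[m],P[m,2]
    f=lambda q:np.hypot(x-q[0]-q[1]*y,z-q[2])-.045
    q=least_squares(f,[np.median(x),0,.045],loss="soft_l1",f_scale=.0015).x
    print(c,round(r[0]["conf"],2),m.sum(),"dock x mm %.1f tilt deg %.2f zc %.1f"%(q[0]*1e3,np.degrees(q[1]),q[2]*1e3),"y range",np.percentile(dy,[.5,99.5]))
  s=bot.read_state();t=np.array(s["position"]);v=t[:2]-O
  print("t",s["time_s"],"tcp dock",v@e*1e3,v@[-e[1],e[0]]*1e3,t[2]*1e3,"F",s["force"])
if __name__=="__main__": bottle()
E
python3 b.py
```

```text
top 0.9 59 dock x mm -113.8 tilt deg -0.62 zc 46.8 y range [-0.1294  0.0727]
side 0.62 1443 dock x mm -113.8 tilt deg -1.70 zc 44.8 y range [-0.1042  0.0738]
t 4.5333 tcp dock -129.33832434021664 5.355340810504016 101.73254659497539 F [ 0.3882 -0.4431  0.3144]
```

Call:
move_arm(increments=[{"xyz":[-5,0,4],"roll":0,"grip":0},{"xyz":[0,0,4],"roll":0,"grip":0},{"xyz":[0,0,2],"roll":0,"grip":0},{"xyz":[0,0,1],"roll":0,"grip":0},{"xyz":[0,0,0],"roll":0,"grip":0}])

```text
time_s: 4.95
position: [0.4466, -0.0912, 0.0895]
tcp_rot: [[-0.127, 0.992, -0.0], [0.992, 0.127, 0.0], [0.0, -0.0, -1.0]]
force: [0.1, 0.2, -0.4]
opening: 0.007
grasp_force: 0.0
```

Call:
move_arm(increments=[{"xyz":[0,0,0.5],"roll":0,"grip":0},{"xyz":[0,0,0.5],"roll":0,"grip":0},{"xyz":[0,0,0],"roll":0,"grip":0}])

```text
time_s: 5.2
position: [0.4468, -0.0912, 0.0889]
tcp_rot: [[-0.128, 0.992, 0.0], [0.992, 0.128, -0.0], [-0.0, 0.0, -1.0]]
force: [-1.1, -0.7, 3.4]
opening: 0.003
grasp_force: 1.7
```

Call:
move_arm(increments=[{"xyz":[0,0,0.4],"roll":0,"grip":0},{"xyz":[0,0,0.3],"roll":0,"grip":0},{"xyz":[0,0,0],"roll":0,"grip":0}])

```text
time_s: 5.45
position: [0.447, -0.0912, 0.0887]
tcp_rot: [[-0.128, 0.992, 0.001], [0.992, 0.128, -0.0], [-0.0, 0.001, -1.0]]
force: [-1.2, 0.3, 8.2]
opening: 0.004
grasp_force: 4.6
```

Call:
move_arm(increments=[{"xyz":[0,2,0],"roll":0,"grip":0},{"xyz":[0.1,4,0],"roll":0,"grip":0},{"xyz":[0.1,5,0],"roll":0,"grip":0},{"xyz":[0.1,5,0],"roll":0,"grip":0},{"xyz":[0.1,5,0],"roll":0,"grip":0}])

```text
time_s: 5.87
position: [0.4688, -0.0882, 0.0899]
tcp_rot: [[-0.127, 0.992, 0.003], [0.992, 0.127, -0.001], [-0.001, 0.003, -1.0]]
force: [-2.1, 3.1, 20.9]
opening: 0.006
grasp_force: 10.0
```

Call:
move_arm(increments=[{"xyz":[0.1,5,-0.4],"roll":0,"grip":0},{"xyz":[0.1,5,-0.4],"roll":0,"grip":0},{"xyz":[0.1,5,-0.2],"roll":0,"grip":0},{"xyz":[0.1,5,0],"roll":0,"grip":0},{"xyz":[0.1,4,0],"roll":0,"grip":0}])

```text
time_s: 6.28
position: [0.4928, -0.0847, 0.0902]
tcp_rot: [[-0.127, 0.992, 0.003], [0.992, 0.127, -0.001], [-0.001, 0.003, -1.0]]
force: [-0.0, 1.3, 10.0]
opening: 0.006
grasp_force: 4.8
```

```bash
python3 b.py
```

```text
top 0.6 146 dock x mm -91.3 tilt deg -2.53 zc 46.2 y range [-0.1196  0.0728]
side 0.63 1343 dock x mm -90.4 tilt deg -1.33 zc 44.8 y range [-0.0306  0.0742]
t 6.4833 tcp dock -84.01304591326773 1.6584698720150453 90.16530845555697 F [-0.1953  1.6628 10.42  ]
```

Call:
move_arm(increments=[{"xyz":[0,4,0],"roll":0,"grip":0},{"xyz":[0.1,5,0],"roll":0,"grip":0},{"xyz":[0.1,5,0],"roll":0,"grip":0},{"xyz":[0.1,5,0.1],"roll":0,"grip":0},{"xyz":[0,3,0.1],"roll":0,"grip":0}])

```text
time_s: 6.9
position: [0.514, -0.0815, 0.0889]
tcp_rot: [[-0.128, 0.992, 0.001], [0.992, 0.128, -0.0], [-0.001, 0.001, -1.0]]
force: [-0.1, 0.9, 3.0]
opening: 0.007
grasp_force: 1.7
```

Call:
move_arm(increments=[{"xyz":[0,0,0],"roll":0,"grip":0},{"xyz":[0,0,0],"roll":0,"grip":0},{"xyz":[0,0,0],"roll":0,"grip":0},{"xyz":[0,0,-1],"roll":0,"grip":0},{"xyz":[0,0,-9],"roll":0,"grip":0}])

```text
time_s: 7.32
position: [0.5113, -0.0809, 0.0974]
tcp_rot: [[-0.128, 0.992, -0.005], [0.992, 0.128, 0.002], [0.002, -0.004, -1.0]]
force: [-0.7, 0.4, -0.4]
opening: 0.003
grasp_force: 0.0
```

```bash
python3 b.py
```

```text
top 0.64 290 dock x mm -80.4 tilt deg -1.34 zc 45.5 y range [-0.1193  0.0679]
side 0.85 1415 dock x mm -80.6 tilt deg -1.48 zc 44.8 y range [-0.0287  0.0746]
t 7.5167 tcp dock -63.742636127554235 2.5381193480562696 98.7585077584517 F [ 0.1496  0.1517 -0.5107]
```

Call:
move_arm(increments=[{"xyz":[0,-12,0],"roll":0,"grip":0},{"xyz":[-2,-19,0],"roll":0,"grip":0},{"xyz":[0,0,3],"roll":0,"grip":0},{"xyz":[0,0,4],"roll":0,"grip":0},{"xyz":[0,0,1.5],"roll":0,"grip":0}])

```text
time_s: 7.93
position: [0.4831, -0.0876, 0.0896]
tcp_rot: [[-0.127, 0.992, 0.0], [0.992, 0.127, -0.0], [-0.0, 0.0, -1.0]]
force: [-0.2, -0.4, -0.3]
opening: 0.007
grasp_force: 0.1
```

Call:
move_arm(increments=[{"xyz":[0,0,0.8],"roll":0,"grip":0},{"xyz":[0,0,0.5],"roll":0,"grip":0},{"xyz":[0,0,0],"roll":0,"grip":0}])

```text
time_s: 8.18
position: [0.4836, -0.0875, 0.0892]
tcp_rot: [[-0.128, 0.992, 0.001], [0.992, 0.128, -0.0], [-0.001, 0.001, -1.0]]
force: [-0.4, 0.7, 3.6]
opening: 0.007
grasp_force: 1.8
```

Call:
move_arm(increments=[{"xyz":[0,0,0.4],"roll":0,"grip":0},{"xyz":[0,3,0],"roll":0,"grip":0},{"xyz":[0.1,5,-0.2],"roll":0,"grip":0},{"xyz":[0.1,5,-0.2],"roll":0,"grip":0},{"xyz":[0.1,5,-0.2],"roll":0,"grip":0}])

```text
time_s: 8.6
position: [0.502, -0.0849, 0.0902]
tcp_rot: [[-0.128, 0.992, 0.003], [0.992, 0.128, -0.001], [-0.001, 0.003, -1.0]]
force: [-1.0, 0.9, 8.0]
opening: 0.004
grasp_force: 4.0
```

Call:
move_arm(increments=[{"xyz":[0.1,5,-0.2],"roll":0,"grip":0},{"xyz":[0.1,5,0],"roll":0,"grip":0},{"xyz":[0.1,5,0],"roll":0,"grip":0},{"xyz":[0.1,5,0],"roll":0,"grip":0},{"xyz":[0.1,5,0],"roll":0,"grip":0}])

```text
time_s: 9.02
position: [0.5269, -0.0812, 0.0902]
tcp_rot: [[-0.128, 0.992, 0.003], [0.992, 0.128, -0.001], [-0.001, 0.003, -1.0]]
force: [0.1, 0.9, 5.4]
opening: 0.004
grasp_force: 2.6
```

Call:
move_arm(increments=[{"xyz":[0.1,5,0],"roll":0,"grip":0},{"xyz":[0.1,5,0.1],"roll":0,"grip":0},{"xyz":[0.1,5,0.2],"roll":0,"grip":0},{"xyz":[0.1,4,0.2],"roll":0,"grip":0},{"xyz":[0.1,3,0.2],"roll":0,"grip":0}])

```text
time_s: 9.43
position: [0.5482, -0.078, 0.0888]
tcp_rot: [[-0.128, 0.992, 0.002], [0.992, 0.128, -0.001], [-0.001, 0.002, -1.0]]
force: [0.6, -1.0, 4.6]
opening: 0.004
grasp_force: 2.2
```

```bash
python3 b.py
```

```text
top 0.77 360 dock x mm -45.9 tilt deg 0.07 zc 45.5 y range [-0.1179 -0.0358]
side 0.87 1382 dock x mm -47.6 tilt deg -1.43 zc 44.9 y range [-0.0454  0.0755]
t 9.6333 tcp dock -28.810203279470674 1.7041918202716515 88.84148918694677 F [2.0988 0.0332 5.114 ]
```

Call:
move_arm(increments=[{"xyz":[0,0,-1],"roll":0,"grip":0},{"xyz":[0,0,-8],"roll":0,"grip":0},{"xyz":[0,-12,0],"roll":0,"grip":0},{"xyz":[-2,-20,0],"roll":0,"grip":0},{"xyz":[0,0,0],"roll":0,"grip":0}])

```text
time_s: 10.05
position: [0.5104, -0.0828, 0.097]
tcp_rot: [[-0.127, 0.992, -0.008], [0.992, 0.127, 0.003], [0.004, -0.007, -1.0]]
force: [-1.1, 0.5, 0.1]
opening: 0.003
grasp_force: 0.0
```

```bash
python3 b.py
```

```text
top none
side 0.84 1465 dock x mm -48.3 tilt deg -1.61 zc 44.9 y range [-0.0526  0.0754]
t 10.25 tcp dock -60.62869400318711 -0.4577777526851257 97.69121877691524 F [-0.425   0.3051 -0.8957]
```

Call:
move_arm(increments=[{"xyz":[0,0,4],"roll":0,"grip":0},{"xyz":[0,0,3],"roll":0,"grip":0},{"xyz":[0,0,1],"roll":0,"grip":0},{"xyz":[0,0,0.5],"roll":0,"grip":0},{"xyz":[0,0,0],"roll":0,"grip":0}])

```text
time_s: 10.67
position: [0.5159, -0.0838, 0.0893]
tcp_rot: [[-0.128, 0.992, 0.001], [0.992, 0.128, -0.0], [-0.0, 0.001, -1.0]]
force: [0.4, -0.2, 4.8]
opening: 0.003
grasp_force: 1.9
```

Call:
move_arm(increments=[{"xyz":[0,0,0.4],"roll":0,"grip":0},{"xyz":[0,3,0],"roll":0,"grip":0},{"xyz":[0.1,5,-0.2],"roll":0,"grip":0},{"xyz":[0.1,5,-0.2],"roll":0,"grip":0},{"xyz":[0.1,5,-0.1],"roll":0,"grip":0}])

```text
time_s: 11.08
position: [0.5344, -0.0812, 0.0902]
tcp_rot: [[-0.127, 0.992, 0.002], [0.992, 0.127, -0.0], [-0.001, 0.002, -1.0]]
force: [0.7, 1.6, 8.6]
opening: 0.002
grasp_force: 4.1
```

Call:
move_arm(increments=[{"xyz":[0.1,5,-0.1],"roll":0,"grip":0},{"xyz":[0.1,5,0],"roll":0,"grip":0},{"xyz":[0.1,5,0],"roll":0,"grip":0},{"xyz":[0.1,5,0],"roll":0,"grip":0},{"xyz":[0.1,4,0],"roll":0,"grip":0}])

```text
time_s: 11.5
position: [0.5584, -0.0777, 0.0901]
tcp_rot: [[-0.128, 0.992, 0.003], [0.992, 0.128, -0.0], [-0.001, 0.002, -1.0]]
force: [-0.2, 0.3, 5.4]
opening: 0.006
grasp_force: 2.9
```

```bash
python3 b.py
```

```text
top 0.91 301 dock x mm -26.2 tilt deg -0.75 zc 45.5 y range [-0.1184 -0.036 ]
side 0.69 1366 dock x mm -26.7 tilt deg -1.31 zc 44.9 y range [-0.0471  0.076 ]
t 11.7 tcp dock -18.050071781291585 0.8099239239173244 90.12807701483504 F [1.0818 0.137  6.4447]
```

Call:
move_arm(increments=[{"xyz":[0,3,0],"roll":0,"grip":0},{"xyz":[0.1,4,0.1],"roll":0,"grip":0},{"xyz":[0.1,4,0.1],"roll":0,"grip":0},{"xyz":[0,2,0.1],"roll":0,"grip":0},{"xyz":[0,0,0],"roll":0,"grip":0}])

```text
time_s: 12.12
position: [0.571, -0.0759, 0.0892]
tcp_rot: [[-0.128, 0.992, 0.002], [0.992, 0.128, -0.0], [-0.001, 0.002, -1.0]]
force: [0.8, -0.1, 5.2]
opening: 0.001
grasp_force: 3.0
```

Call:
move_arm(increments=[{"xyz":[0,0,-1],"roll":0,"grip":0},{"xyz":[0,0,-8],"roll":0,"grip":0},{"xyz":[0,-12,0],"roll":0,"grip":0},{"xyz":[-1,-19,0],"roll":0,"grip":0},{"xyz":[0,0,0],"roll":0,"grip":0}])

```text
time_s: 12.53
position: [0.5345, -0.08, 0.0974]
tcp_rot: [[-0.127, 0.992, -0.007], [0.992, 0.127, 0.002], [0.003, -0.007, -1.0]]
force: [-1.5, 1.0, 0.3]
opening: 0.008
grasp_force: 0.0
```

```bash
python3 - <<'E'
from b import *
bottle();bottle()
K,R,t=cam("side")
p,d=save("side","s1"); r=bot.trace("dock","side")
if r:
    P=cloud("side",d,r[0]["mask"]);dx=(P[:,:2]-O)@e;dy=(P[:,:2]-O)@[-e[1],e[0]]
    for s in((-.14,-.05),(-.05,.03),(.08,.15)):
        m=(P[:,2]<.01)&(abs(dx)<.012)&(dy>s[0])&(dy<s[1]); print("sill",s,m.sum(),dx[m].mean() if m.any() else 0)
    m=P[:,2]>.045; print("bar",np.percentile(dx[m],[2,50,98]),np.polyfit(dy[m],dx[m],1),np.percentile(dy[m],[1,99]))
E
```

```text
top 0.73 141 dock x mm -22.8 tilt deg -2.82 zc 46.7 y range [-0.1267  0.0728]
side 0.86 1470 dock x mm -21.6 tilt deg -1.41 zc 44.9 y range [-0.0555  0.0762]
t 12.7333 tcp dock -36.571222493287266 -0.3342541632022495 98.10116176656759 F [-0.5696  0.0241  0.2095]
top 0.8 169 dock x mm -21.9 tilt deg -1.61 zc 45.8 y range [-0.1214  0.0749]
side 0.67 1453 dock x mm -21.6 tilt deg -1.36 zc 45.0 y range [-0.0496  0.0761]
t 12.9333 tcp dock -36.81394720290518 -0.11349108201736424 97.91719798576106 F [-0.6032 -0.1998  0.3747]
sill (-0.14, -0.05) 0 0
sill (-0.05, 0.03) 0 0
sill (0.08, 0.15) 133 0.00037836088138311434
bar [0.0667 0.0761 0.0851] [-0.0035  0.0761] [-0.0717  0.1415]
```

Call:
move_arm(increments=[{"xyz":[0,0,4],"roll":0,"grip":0},{"xyz":[0,0,3],"roll":0,"grip":0},{"xyz":[0,0,1.3],"roll":0,"grip":0},{"xyz":[0,0,1],"roll":0,"grip":0},{"xyz":[0,0,0.2],"roll":0,"grip":0}])

```text
time_s: 13.45
position: [0.5394, -0.0807, 0.0889]
tcp_rot: [[-0.127, 0.992, 0.0], [0.992, 0.127, 0.0], [0.0, 0.0, -1.0]]
force: [-0.9, 0.8, 6.2]
opening: 0.003
grasp_force: 2.9
```

Call:
move_arm(increments=[{"xyz":[0,2,0],"roll":0,"grip":0},{"xyz":[0,3,-0.1],"roll":0,"grip":0},{"xyz":[0,2,-0.1],"roll":0,"grip":0},{"xyz":[0,1,0],"roll":0,"grip":0},{"xyz":[0,0,0],"roll":0,"grip":0}])

```text
time_s: 13.87
position: [0.5469, -0.0793, 0.0894]
tcp_rot: [[-0.128, 0.992, -0.001], [0.992, 0.128, 0.001], [0.001, -0.001, -1.0]]
force: [-2.9, 1.9, 8.1]
opening: 0.009
grasp_force: 4.3
```

```bash
python3 b.py
```

```text
top 0.59 194 dock x mm -18.0 tilt deg -1.81 zc 46.3 y range [-0.1174  0.0749]
side 0.77 1403 dock x mm -17.5 tilt deg -1.56 zc 45.0 y range [-0.0676  0.0763]
t 14.0667 tcp dock -29.821806306595914 0.5567477188533718 89.42458493602825 F [-2.3372  1.4745  7.5865]
```

Call:
move_arm(increments=[{"xyz":[0,0,-1],"roll":0,"grip":0},{"xyz":[0,0,-3],"roll":0,"grip":0},{"xyz":[0,-4,0],"roll":0,"grip":0},{"xyz":[0,0,0],"roll":0,"grip":0},{"xyz":[0,0,3],"roll":0,"grip":0}])

```text
time_s: 14.48
position: [0.5432, -0.0805, 0.0899]
tcp_rot: [[-0.128, 0.992, 0.001], [0.992, 0.128, -0.0], [-0.0, 0.0, -1.0]]
force: [-3.3, -0.1, 33.5]
opening: 0.002
grasp_force: 18.8
```

Call:
move_arm(increments=[{"xyz":[0,0,1],"roll":0,"grip":0},{"xyz":[0,0,0.5],"roll":0,"grip":0},{"xyz":[0,0,0.3],"roll":0,"grip":0},{"xyz":[0,0,0],"roll":0,"grip":0}])

```text
time_s: 14.82
position: [0.5453, -0.0803, 0.0901]
tcp_rot: [[-0.127, 0.992, 0.005], [0.992, 0.127, -0.0], [-0.001, 0.005, -1.0]]
force: [-1.1, 3.3, 16.0]
opening: 0.008
grasp_force: 7.7
```

```bash
python3 b.py
```

```text
top 0.85 181 dock x mm -29.1 tilt deg -1.80 zc 45.8 y range [-0.1158  0.0592]
side 0.82 1386 dock x mm -29.1 tilt deg -1.33 zc 44.9 y range [-0.0283  0.0758]
t 15.0167 tcp dock -31.39110717450086 -0.14039195190089598 90.13423006409934 F [-0.4113  3.1972 15.2488]
```

Call:
move_arm(increments=[{"xyz":[0,2,-0.5],"roll":0,"grip":0},{"xyz":[0,5,-0.2],"roll":0,"grip":0},{"xyz":[0,5,0],"roll":0,"grip":0},{"xyz":[0,3,0],"roll":0,"grip":0},{"xyz":[0,0,0],"roll":0,"grip":0}])

```text
time_s: 15.43
position: [0.5603, -0.0781, 0.0902]
tcp_rot: [[-0.127, 0.992, 0.005], [0.992, 0.127, 0.0], [-0.001, 0.005, -1.0]]
force: [0.5, 2.8, 12.6]
opening: 0.004
grasp_force: 6.0
```

```bash
python3 b.py
```

```text
top 0.59 267 dock x mm -20.1 tilt deg -0.27 zc 45.8 y range [-0.1163 -0.0384]
side 0.67 1401 dock x mm -21.7 tilt deg -1.34 zc 44.9 y range [-0.0505  0.0761]
t 15.6333 tcp dock -16.815166064290466 0.18826688472834524 90.18770948155462 F [ 0.5285  3.2788 12.3399]
```

Call:
move_arm(increments=[{"xyz":[0,0,-1.5],"roll":0,"grip":0},{"xyz":[0,0,-8],"roll":0,"grip":0},{"xyz":[0,-11,0],"roll":0,"grip":0},{"xyz":[0,-11,0],"roll":0,"grip":0},{"xyz":[0,0,0],"roll":0,"grip":0}])

```text
time_s: 16.05
position: [0.5336, -0.0808, 0.0977]
tcp_rot: [[-0.127, 0.992, -0.004], [0.992, 0.127, 0.001], [0.002, -0.004, -1.0]]
force: [-0.6, 1.0, -0.3]
opening: 0.007
grasp_force: 0.0
```

```bash
python3 b.py; python3 b.py|tail -2
```

```text
top none
side 0.69 1487 dock x mm -21.9 tilt deg -1.49 zc 44.9 y range [-0.0567  0.076 ]
t 16.25 tcp dock -39.70624738730843 -0.36134244018997513 98.09902224186995 F [-0.4185  0.3034 -0.4851]
side 0.69 1485 dock x mm -22.0 tilt deg -1.27 zc 44.9 y range [-0.0541  0.0759]
t 16.45 tcp dock -40.01619321501814 -0.12401760284663611 97.99859747916659 F [ 0.5645 -0.4425 -1.2603]
```

Call:
move_arm(increments=[{"xyz":[0,1.5,4],"roll":0,"grip":0},{"xyz":[0,0,3],"roll":0,"grip":0},{"xyz":[0,0,1.3],"roll":0,"grip":0},{"xyz":[0,0,1],"roll":0,"grip":0},{"xyz":[0,0,0.4],"roll":0,"grip":0}])

```text
time_s: 16.87
position: [0.5378, -0.0809, 0.0887]
tcp_rot: [[-0.128, 0.992, 0.0], [0.992, 0.128, 0.0], [0.0, 0.0, -1.0]]
force: [-2.0, 0.9, 5.6]
opening: 0.004
grasp_force: 3.0
```

Call:
move_arm(increments=[{"xyz":[0,1,0.4],"roll":0,"grip":0},{"xyz":[0,2,0],"roll":0,"grip":0},{"xyz":[0,2,0],"roll":0,"grip":0}])

```text
time_s: 17.12
position: [0.5431, -0.0802, 0.0889]
tcp_rot: [[-0.127, 0.992, 0.001], [0.992, 0.127, 0.0], [-0.0, 0.001, -1.0]]
force: [0.4, 0.4, 2.8]
opening: 0.001
grasp_force: 1.7
```

Call:
move_arm(increments=[{"xyz":[0,0,0.3],"roll":0,"grip":0},{"xyz":[0,0,0.3],"roll":0,"grip":0},{"xyz":[0,0,0],"roll":0,"grip":0}])

```text
time_s: 17.37
position: [0.5431, -0.0802, 0.0887]
tcp_rot: [[-0.128, 0.992, 0.001], [0.992, 0.128, -0.0], [-0.0, 0.001, -1.0]]
force: [-0.8, 0.4, 9.5]
opening: 0.006
grasp_force: 4.7
```

```bash
python3 b.py
```

```text
top 0.94 148 dock x mm -19.6 tilt deg -2.44 zc 46.3 y range [-0.1212  0.0724]
side 0.74 1416 dock x mm -19.2 tilt deg -1.47 zc 44.9 y range [-0.0573  0.0762]
t 17.5667 tcp dock -33.52263512398378 0.1314180016574281 88.65198953304595 F [-1.7716  1.392  10.3638]
```

Call:
move_arm(increments=[{"xyz":[0,3,-0.2],"roll":0,"grip":0},{"xyz":[0,3,-0.4],"roll":0,"grip":0},{"xyz":[0,3,-0.5],"roll":0,"grip":0}])

```text
time_s: 17.82
position: [0.5505, -0.0786, 0.0901]
tcp_rot: [[-0.128, 0.992, -0.002], [0.992, 0.128, 0.001], [0.001, -0.002, -1.0]]
force: [-5.2, 1.8, 15.1]
opening: 0.004
grasp_force: 8.0
```

Call:
move_arm(increments=[{"xyz":[0,3,-0.5],"roll":0,"grip":0},{"xyz":[0,3,-0.5],"roll":0,"grip":0},{"xyz":[0,3,-0.4],"roll":0,"grip":0}])

```text
time_s: 18.07
position: [0.5604, -0.0774, 0.092]
tcp_rot: [[-0.128, 0.992, 0.0], [0.992, 0.128, 0.001], [0.001, 0.0, -1.0]]
force: [-3.1, 3.2, 15.5]
opening: 0.007
grasp_force: 7.6
```

Call:
move_arm(increments=[{"xyz":[0,3,-0.3],"roll":0,"grip":0},{"xyz":[0,3,-0.3],"roll":0,"grip":0},{"xyz":[0,3,-0.2],"roll":0,"grip":0}])

```text
time_s: 18.32
position: [0.5704, -0.0762, 0.093]
tcp_rot: [[-0.127, 0.992, 0.003], [0.992, 0.127, 0.001], [0.0, 0.003, -1.0]]
force: [-0.7, 3.1, 13.9]
opening: 0.006
grasp_force: 6.7
```

```bash
python3 b.py
```

```text
top 0.88 279 dock x mm -4.0 tilt deg -0.11 zc 48.6 y range [-0.1259 -0.0311]
side 0.87 1415 dock x mm -5.2 tilt deg -1.24 zc 47.6 y range [-0.0361  0.0764]
t 18.5167 tcp dock -5.527710802594961 0.9100184633868326 92.99470786283435 F [-1.1094  1.9648 13.6875]
```

Call:
move_arm(increments=[{"xyz":[0,3,-0.1],"roll":0,"grip":0},{"xyz":[0,3,-0.1],"roll":0,"grip":0},{"xyz":[0,3,0],"roll":0,"grip":0}])

```text
time_s: 18.77
position: [0.5798, -0.0751, 0.0932]
tcp_rot: [[-0.127, 0.992, 0.004], [0.992, 0.127, 0.001], [0.0, 0.004, -1.0]]
force: [-0.7, 3.5, 12.3]
opening: 0.001
grasp_force: 6.3
```

Call:
move_arm(increments=[{"xyz":[0,3,0],"roll":0,"grip":0},{"xyz":[0,3,0.1],"roll":0,"grip":0},{"xyz":[0,3,0.1],"roll":0,"grip":0}])

```text
time_s: 19.02
position: [0.5893, -0.0739, 0.0928]
tcp_rot: [[-0.127, 0.992, 0.005], [0.992, 0.127, 0.001], [-0.0, 0.005, -1.0]]
force: [0.7, 3.7, 8.6]
opening: 0.003
grasp_force: 4.8
```

```bash
python3 b.py
```

```text
top 0.6 387 dock x mm 4.2 tilt deg -1.32 zc 48.1 y range [-0.1173 -0.0355]
side 0.73 1406 dock x mm 4.4 tilt deg -1.36 zc 47.8 y range [-0.0281  0.0766]
t 19.2167 tcp dock 13.37404538391644 0.8984356070651306 92.82159811175322 F [ 0.6897  4.3575 10.2338]
```

Call:
move_arm(increments=[{"xyz":[0,3,0.2],"roll":0,"grip":0},{"xyz":[0,3,0.3],"roll":0,"grip":0},{"xyz":[0,3,0.4],"roll":0,"grip":0}])

```text
time_s: 19.47
position: [0.5984, -0.0728, 0.0916]
tcp_rot: [[-0.127, 0.992, 0.005], [0.992, 0.127, 0.001], [-0.0, 0.005, -1.0]]
force: [1.6, 3.0, 7.8]
opening: 0.003
grasp_force: 3.8
```

Call:
move_arm(increments=[{"xyz":[0,3,0.5],"roll":0,"grip":0},{"xyz":[0,3,0.6],"roll":0,"grip":0},{"xyz":[0,3,0.6],"roll":0,"grip":0}])

```text
time_s: 19.72
position: [0.608, -0.0718, 0.09]
tcp_rot: [[-0.127, 0.992, 0.006], [0.992, 0.127, 0.0], [-0.0, 0.006, -1.0]]
force: [1.3, 4.0, 6.1]
opening: 0.008
grasp_force: 3.2
```

Call:
move_arm(increments=[{"xyz":[0,3,0.7],"roll":0,"grip":0},{"xyz":[0,2.5,0.7],"roll":0,"grip":0},{"xyz":[0,1,0.4],"roll":0,"grip":0},{"xyz":[0,0,0],"roll":0,"grip":0}])

```text
time_s: 20.05
position: [0.6143, -0.0706, 0.0883]
tcp_rot: [[-0.127, 0.992, 0.006], [0.992, 0.127, 0.001], [0.0, 0.006, -1.0]]
force: [1.3, 4.2, 9.7]
opening: 0.006
grasp_force: 4.6
```

```bash
python3 b.py
```

```text
top 0.9 473 dock x mm 17.7 tilt deg -0.51 zc 45.4 y range [-0.1168 -0.0307]
side 0.82 1389 dock x mm 16.6 tilt deg -1.37 zc 45.1 y range [-0.0456  0.077 ]
t 20.25 tcp dock 38.106482889904996 1.3059335514757908 88.3484285135566 F [1.4979 3.584  8.1358]
```

Call:
move_arm(increments=[{"xyz":[0,2,0.2],"roll":0,"grip":0},{"xyz":[0,2,0.2],"roll":0,"grip":0},{"xyz":[0,1,0.1],"roll":0,"grip":0},{"xyz":[0,0,0],"roll":0,"grip":0}])

```text
time_s: 20.58
position: [0.6185, -0.0697, 0.0875]
tcp_rot: [[-0.127, 0.992, 0.004], [0.992, 0.127, 0.001], [0.001, 0.005, -1.0]]
force: [0.5, 4.0, 7.8]
opening: 0.006
grasp_force: 4.2
```

```bash
python3 b.py
```

```text
top 0.74 487 dock x mm 20.1 tilt deg -0.28 zc 45.5 y range [-0.1162 -0.0295]
side 0.78 1424 dock x mm 18.6 tilt deg -1.12 zc 44.9 y range [-0.0403  0.0771]
t 20.7833 tcp dock 42.42119540719006 1.6757395266181372 87.54066560213616 F [1.0271 3.6331 9.0017]
```

Bottle at about 19 mm. Lift off gently and check.

Call:
move_arm(increments=[{"xyz":[0,0,-0.5],"roll":0,"grip":0},{"xyz":[0,0,-1],"roll":0,"grip":0},{"xyz":[0,0,-10],"roll":0,"grip":0},{"xyz":[0,0,-35],"roll":0,"grip":0},{"xyz":[0,0,-35],"roll":0,"grip":0}])

```text
time_s: 21.2
position: [0.6147, -0.0707, 0.1663]
tcp_rot: [[-0.128, 0.992, -0.006], [0.992, 0.128, 0.001], [0.002, -0.006, -1.0]]
force: [0.6, -0.5, 0.6]
opening: 0.005
grasp_force: 0.0
```

Call:
move_arm(increments=[{"xyz":[0,-40,0],"roll":0,"grip":0},{"xyz":[0,-40,0],"roll":0,"grip":0},{"xyz":[40,0,0],"roll":0,"grip":0},{"xyz":[40,0,0],"roll":0,"grip":0},{"xyz":[40,0,0],"roll":0,"grip":0}])

```text
time_s: 21.62
position: [0.5211, 0.0374, 0.1678]
tcp_rot: [[-0.123, 0.992, 0.0], [0.992, 0.123, -0.0], [-0.0, 0.0, -1.0]]
force: [0.5, 0.8, 0.2]
opening: 0.003
grasp_force: 0.0
```

Call:
move_arm(increments=[{"xyz":[40,0,0],"roll":0,"grip":0},{"xyz":[40,0,0],"roll":0,"grip":0},{"xyz":[40,0,0],"roll":0,"grip":0},{"xyz":[40,0,0],"roll":0,"grip":0},{"xyz":[0,0,0],"roll":0,"grip":0}])

```text
time_s: 22.03
position: [0.4997, 0.2026, 0.1677]
tcp_rot: [[-0.134, 0.991, -0.0], [0.991, 0.134, 0.002], [0.002, 0.0, -1.0]]
force: [0.5, -0.5, 0.1]
opening: 0.002
grasp_force: 0.0
```

```bash
python3 - <<'E'
from b import *
bottle();bottle();p,d=save("top","t2");q,_=save("side","s2")
cv2.imwrite("pics/both.png",np.hstack([cv2.resize(p[100:260,140:380,::-1],None,fx=1.6,fy=1.6),cv2.resize(q[100:260,140:380,::-1],None,fx=1.6,fy=1.6)]))
E
```

```text
top 0.65 2340 dock x mm 18.5 tilt deg -1.39 zc 45.3 y range [-0.113   0.0758]
side 0.84 619 dock x mm 17.7 tilt deg -2.07 zc 45.9 y range [-0.1517  0.2278]
t 22.2333 tcp dock -42.2289036491274 279.15729038618207 167.32496763099957 F [-0.1905  0.5475  0.8066]
top 0.69 2287 dock x mm 18.5 tilt deg -1.44 zc 45.3 y range [-0.1148  0.0747]
side 0.84 565 dock x mm 17.5 tilt deg -2.14 zc 46.1 y range [-0.1178  0.2377]
t 22.4333 tcp dock -41.98271872049275 278.4189402266593 167.25769164020952 F [ 0.8869  0.0335 -0.0091]
```

View pics/both.png

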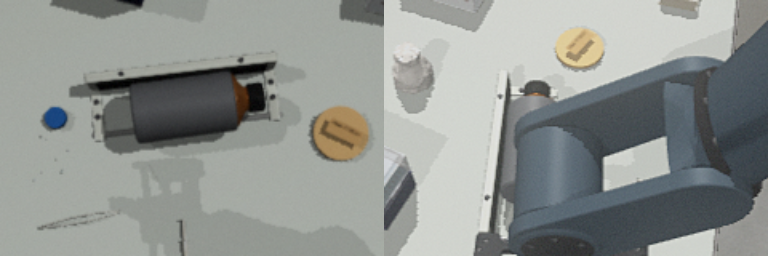

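Call:
move_arm(increments=[{"xyz":[-40,0,0],"roll":0,"grip":0},{"xyz":[-40,0,0],"roll":0,"grip":0},{"xyz":[-40,0,0],"roll":0,"grip":0},{"xyz":[-40,0,0],"roll":0,"grip":0},{"xyz":[-40,0,0],"roll":0,"grip":0}])

```text
time_s: 22.95
position: [0.5269, -0.004, 0.1673]
tcp_rot: [[-0.127, 0.992, 0.0], [0.992, 0.127, -0.0], [-0.0, 0.0, -1.0]]
force: [0.1, -0.4, -0.5]
opening: -0.0
grasp_force: 0.0
```

Call:
move_arm(increments=[{"xyz":[-38,10,0],"roll":0,"grip":0},{"xyz":[0,40,0],"roll":0,"grip":0},{"xyz":[0,0,32],"roll":0,"grip":0},{"xyz":[0,0,32],"roll":0,"grip":0},{"xyz":[0,0,5],"roll":0,"grip":0}])

```text
time_s: 23.37
position: [0.5782, -0.0336, 0.0938]
tcp_rot: [[-0.126, 0.992, -0.009], [0.992, 0.126, 0.002], [0.003, -0.009, -1.0]]
force: [-1.5, -0.3, -0.9]
opening: 0.007
grasp_force: 0.0
```

```bash
python3 b.py; python3 b.py|tail -2
```

```text
top 0.69 1132 dock x mm 18.7 tilt deg -0.90 zc 45.3 y range [-0.1159  0.0088]
side 0.77 830 dock x mm 18.7 tilt deg -1.70 zc 44.4 y range [-0.0047  0.0773]
t 23.5667 tcp dock 10.533230938519656 42.21485083564237 99.26813228743127 F [-0.318   0.9287 -0.6298]
side 0.92 850 dock x mm 18.3 tilt deg -1.20 zc 44.3 y range [0.0107 0.0773]
t 23.7667 tcp dock 11.022825923967952 42.32704335033898 100.01062057889736 F [-0.4711 -0.0562 -0.932 ]
```

Call:
move_arm(increments=[{"xyz":[0,0,4],"roll":0,"grip":0},{"xyz":[0,0,3.5],"roll":0,"grip":0},{"xyz":[0,0,1],"roll":0,"grip":0},{"xyz":[0,0,0.8],"roll":0,"grip":0},{"xyz":[0,0,0],"roll":0,"grip":0}])

```text
time_s: 24.18
position: [0.5823, -0.0328, 0.0901]
tcp_rot: [[-0.127, 0.992, 0.002], [0.992, 0.127, 0.0], [-0.0, 0.002, -1.0]]
force: [-0.4, 0.4, 6.2]
opening: 0.008
grasp_force: 3.1
```

Call:
move_arm(increments=[{"xyz":[0,1,0.2],"roll":0,"grip":0},{"xyz":[0,1.5,0],"roll":0,"grip":0},{"xyz":[0,1.5,0],"roll":0,"grip":0},{"xyz":[0,1,0],"roll":0,"grip":0},{"xyz":[0,0,0],"roll":0,"grip":0}])

```text
time_s: 24.6
position: [0.5865, -0.0322, 0.0902]
tcp_rot: [[-0.128, 0.992, 0.0], [0.992, 0.128, 0.0], [-0.0, 0.0, -1.0]]
force: [-1.3, 0.7, 9.1]
opening: 0.008
grasp_force: 4.8
```

```bash
python3 b.py
```

```text
top 0.8 1174 dock x mm 20.8 tilt deg -0.89 zc 45.3 y range [-0.1155  0.0093]
side 0.77 817 dock x mm 21.1 tilt deg -1.58 zc 44.3 y range [-0.0094  0.08  ]
t 24.8 tcp dock 15.26864296532273 42.683983002340774 90.15352149372832 F [-2.3605  1.4046  9.4548]
```

Call:
move_arm(increments=[{"xyz":[0,0,-0.3],"roll":0,"grip":0},{"xyz":[0,0,-0.5],"roll":0,"grip":0},{"xyz":[0,0,-2],"roll":0,"grip":0},{"xyz":[0,0,-30],"roll":0,"grip":0},{"xyz":[0,0,-40],"roll":0,"grip":0}])

```text
time_s: 25.22
position: [0.5833, -0.0318, 0.1585]
tcp_rot: [[-0.127, 0.992, -0.01], [0.992, 0.128, 0.002], [0.003, -0.009, -1.0]]
force: [-0.3, -0.0, 0.9]
opening: 0.006
grasp_force: 0.0
```

Call:
move_arm(increments=[{"xyz":[0,-40,0],"roll":0,"grip":0},{"xyz":[40,0,0],"roll":0,"grip":0},{"xyz":[40,0,0],"roll":0,"grip":0},{"xyz":[40,0,0],"roll":0,"grip":0},{"xyz":[40,0,0],"roll":0,"grip":0}])

```text
time_s: 25.63
position: [0.5258, 0.1221, 0.1615]
tcp_rot: [[-0.126, 0.992, 0.0], [0.992, 0.126, 0.0], [0.0, 0.0, -1.0]]
force: [0.9, 0.1, 0.8]
opening: -0.0
grasp_force: 0.0
```

Call:
move_arm(increments=[{"xyz":[40,0,0],"roll":0,"grip":0},{"xyz":[40,0,0],"roll":0,"grip":0},{"xyz":[0,0,0],"roll":0,"grip":0},{"xyz":[0,0,0],"roll":0,"grip":0},{"xyz":[0,0,0],"roll":0,"grip":0}])

```text
time_s: 26.05
position: [0.5159, 0.2004, 0.1612]
tcp_rot: [[-0.129, 0.992, -0.0], [0.992, 0.129, -0.001], [-0.001, -0.0, -1.0]]
force: [-0.2, 0.6, -0.3]
opening: 0.007
grasp_force: 0.0
```

```bash
python3 - <<'E'
from b import *
bottle();bottle()
p,d=bot.capture("top");r=bot.trace("dock","top")
P=cloud("top",d,r[0]["mask"]);dx=(P[:,:2]-O)@e;dy=(P[:,:2]-O)@[-e[1],e[0]]
m=P[:,2]>.046;print("bar",np.polyfit(dy[m],dx[m],1),np.percentile(dx[m],[2,98]))
for l in("syringe","petri_dish","screw_cap"):
    for c in bot.spot_in(l,"top")[:1]: print(l,w("top",c["at"]))
E
```

```text
top 0.57 2351 dock x mm 20.6 tilt deg -1.05 zc 45.3 y range [-0.1217  0.0758]
side 0.61 207 dock x mm 18.7 tilt deg -2.50 zc 46.2 y range [-0.1333  0.2264]
t 26.25 tcp dock -27.036577980740656 280.5988177571499 161.43428479659528 F [ 0.524  -0.1895 -0.1914]
top none
side 0.92 183 dock x mm 19.8 tilt deg -0.86 zc 46.3 y range [-0.1327 -0.042 ]
t 26.45 tcp dock -27.089141369205272 281.18897274746837 161.5592104061494 F [-0.5343 -0.2233 -0.0778]
bar [-0.0026  0.0756] [0.0666 0.0849]
syringe [ 0.3947 -0.0712  0.0083]
petri_dish [ 0.5622 -0.3137  0.003 ]
screw_cap [0.5797 0.1256 0.0143]
```

Bottle at x ≈ 20.5 mm, about 1° off, resting on the bench; the bystanders show no movement beyond measurement error. Handing in.

```bash
python3 -c "
from rig import bot
print(bot.hand_in())"
```

```text
the job is handed in; nothing more can be done
None
```

The bottle lies in the dock between the sill and the stop bar, at about x = 20.5 mm and about 1° off parallel. I rolled it there with the hand on top in several strokes, including one unbroken stroke over the sill. Measured press peaked at 33.5 N, and the job was handed in at about 26.5 s. The syringe, petri dish and screw cap had not moved; the tweezers were never located by the detector, only seen in the pictures.

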